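# Close up the socket box

### The arm

A 6-joint arm with a two-finger parallel gripper is mounted at the origin on the work surface. World frame = base frame: x ahead of the robot, y to its left, z up, the work surface at z = 0. Lengths are in m, angles in rad, forces in N, time in s.
With the tool pointing down it reaches from about 0.25 to 0.725 m from the base axis. Payload 4 kg.
Tool frame: the origin (TCP) lies between the finger pads; the fingertips stand 25 mm ahead of it and the grasp point (between the pads) lies 6 mm ahead of it; z points along the fingers, y is the line along which they close (so a half turn about z gives the same grasp; the last joint's range is limited). The gripper opens to 85 mm and grips with 20 to 120 N. Pads are 22 mm wide; open, the fingers measure 114 mm over their backs; the gripper's body (76 mm by 85 mm) begins 54 mm behind the grasp point. The pads swing forward as they close: fully open they stand 13 mm farther back than shut.
Start: joints at [1.104, 0.241, 0.005, 1.335, 0, 1.571], TCP at [0.225, 0.447, 0.256] pointing down, gripper open.
Joint ranges: [-2.72, 2.72], [-1.05, 1.87], [-1.09, 1.28], [-1.99, 2.15], [-1.42, 1.44], [-3.14, 3.14]. Speed limits (rad/s): [2.79, 2.79, 3.14, 3.14, 3.14, 3.14].

### API

Orientations are given as a unit quaternion [x, y, z, w].
In Python, from workcell import bot gives the robot as it stands. The module is installed in compiled form; this text tells all that it offers.
- The arm moves only by the shell command python3 -m pendant 'ROWS'. ROWS is JSON, one flat list of numbers, 7 for each row, row after row: the shift along the tool's x, y, z normalised to -1 to 1, where 1 is 0.5 m, then the turn, a rotation vector about the tool's x, y, z normalised to -1 to 1, where 1 is 180 degrees, then the opening, from 0 (shut) to 1 (fully open). In form: [tx, ty, tz, ax, ay, az, fingers, tx, ty, tz, ax, ay, az, fingers, ...]. A call has exactly 10 rows; each row is the pose to reach, as a shift and turn from the pose commanded when the call began, along the tool's axes at that moment, turning the shorter way round; what a row does not reach only later rows make up. A row lasts 1/12 s, in which the tool goes at most 41.7 mm and 7.16 degrees, less where a joint would pass 70% of its speed; a pose out of reach is approached as far as the arm can. A call with a number of a shift or a turn outside -1 to 1 is refused whole. A call with a gripper value outside its range is refused whole. The fingers move at their own pace and stop on an object; the grip force is fixed at half the most. Time passes only in rows, so rows that repeat a pose let the fingers close, or fill a call up. It gives the time, the measured TCP pose, the force, the opening and the grip force at its end, in the units of the state.
- bot.get_obs(): the state, without advancing time (a new reading comes with each control period).
- bot.camera(name): name is "scene" or "side" or "wrist"; returns a dict with "pixels" (400x640x3 uint8, red, green, blue), "mtx" (3x3 intrinsics, pixels), "cam_to_world" (4x4, takes a point from camera to world coordinates); the wrist camera has in their place "hand_eye" (4x4, takes a point from camera to tool coordinates, whose origin is the TCP and whose axes are the flange's). Camera axes: x right, y up, looking along -z (the intrinsics and any distortion apply to the point x, -y, -z); pixel columns grow to the right and rows downward; lengths in m; the calibration is good to about 2 mm. A picture is of the moment at which its call begins: read the wrist's pose just before it. There is no depth.
- bot.job_done(): hands the job in; it is judged then, once.
The state is a dict: "clock": time; "joint_pos": joint angles; "joint_vel": joint speeds; "tau": joint torques, N m; "eef_pos": TCP position; "tool_rot": TCP orientation; "ft_force": force on the tool from outside, world axes, zero at the start; "ft_torque": the same for the moment, N m; "grip_width": finger opening in m; "grasp_force": force on a finger pad.
Only numpy, scipy, OpenCV 4.12 (cv2) and the standard library are available. Lean on these libraries where they do the work, as an engineer would, in place of code of your own. Each camera call takes 0.05 s, during which the arm holds its last target. There are 200 camera calls.

### The job

Put the short, fat steel socket from the bench into the empty half of the grey parts box, then close the box with its own lid: the larger of the two flat lids with a bar handle, laid on square and flat, fully down all round.

Things in the scene. Friction and masses are not known exactly. Their poses are not given: they have to be found in the camera images.
- socket_center (a point): Centre, half-way up, of the short, fat steel socket: an upright cylinder 28 mm in diameter, 42 mm tall, 0.08 to 0.17 kg, loose on the bench left or right of the box. The thinner (20 mm), taller (78 mm) socket is a bystander, too tall for the box.
- lid_grip (a point): Centre of the bar on the larger grey lid, which lies on the bench, bar up. Bar along lid x: 80 long, 18 wide (grip across, along y), 16 tall; centre 28 mm above the plate's underside. Plate 166 (x) by 126 (y) by 4; under it a block 122 x 82 x 8 fits the box mouth with 10 mm play all round. Bar centre starts 36 mm over the bench. z up; 0.26 to 0.49 kg. Smaller lid (100 x 80): bystander.
- parts_box: Open grey steel box fixed to the bench; origin at centre of underside, z up. Outside 150 (x) by 110 (y) by 65 mm tall, walls and floor 4 mm. The -x half holds an insert with six small sockets up to 50 mm above the underside; +x half empty. Lid fully on: its plate rests on the rim, bar centre 93 mm above this origin, lid x along box x (either way). Smaller open box: bystander.
- bay (a point): Middle of the box's empty half, on its floor (4 mm above the underside): 33 mm along the box's +x from its centre. The empty space is 78 mm along the box's x and 102 mm along its y, 61 mm deep to the rim.
Things that resemble listed ones, but are neither listed nor needed, are in the scene too. Leave any yellow look-alike of the part that bears lid_grip alone.

How it is judged:
On the way:
1. the short, fat socket lies or stands in the box's empty half, let go, with the lid not yet on (x of socket_center in the frame of parts_box between -0.005 and 0.071 m and y of socket_center in the frame of parts_box between -0.051 and 0.051 m and z of socket_center in the frame of parts_box below 0.04 m and contact force between the fingers and socket below 0.2 N and horizontal distance between lid_grip and parts_box above 0.05 m), for 0.2 s.
At the end, for the whole second after the job is handed in: Socket released in the empty half of the box, its centre under 40 mm above the box's underside; larger lid at rest on the box: centre within 18 mm of the box's, bar centre 89 to 96 mm above the underside, level within 0.05 rad, long sides aligned within 0.26 rad (x of socket_center in the frame of parts_box between -0.005 and 0.071 m and y of socket_center in the frame of parts_box between -0.051 and 0.051 m and z of socket_center in the frame of parts_box below 0.04 m and horizontal distance between lid_grip and parts_box below 0.018 m and z of lid_grip in the frame of parts_box between 0.089 and 0.096 m and angle between lid_grip's own z axis and vertical below 0.05 rad and angle between the x axis of lid_grip and the x axis of parts_box, either way round below 0.26 rad and linear speed of box_lid below 0.02 m/s); the robot touches nothing.
It also fails if it takes over 58 s, if anything falls off the work surface, if the arm or the gripper's body presses on something with over 40 N, if the wrist force passes 120 N, or if a joint passes its speed limit or range.

## Working session

There is one attempt and no reset: what is moved stays moved. The work goes in short steps, Python scripts to look and compute and a shell command to move; the robot and the scene stay as the last step left them, time stands still between calls to the robot, and variables do not carry over. Pictures are saved under pics/ and viewed, at most 10 in all, crops included, and the job is handed in when it is done.

```bash
mkdir -p pics; cat > h.py <<'E'
import numpy as np,cv2
from workcell import bot
from scipy.spatial.transform import Rotation as R
def grab(n,f=None):
    o=bot.get_obs(); c=bot.camera(n)
    if n=="wrist":
        T=np.eye(4);T[:3,:3]=R.from_quat(o["tool_rot"]).as_matrix();T[:3,3]=o["eef_pos"]
        M=T@c["hand_eye"]
    else: M=c["cam_to_world"]
    K=np.array(c["mtx"]);M=np.array(M)
    if f: 
        cv2.imwrite(f"pics/{f}.png",c["pixels"][:,:,::-1]); np.savez(f"pics/{f}.npz",K=K,M=M)
    return c
def px(f,u,v,z):
    d=np.load(f"pics/{f}.npz");r=np.linalg.inv(d["K"])@[u,v,1];r=d["M"][:3,:3]@[r[0],-r[1],-r[2]]
    p=d["M"][:3,3];return p+r*(z-p[2])/r[2]
def rel(p,yaw=None):
    "shift in tool axes normalised, from current measured pose; p TCP target; yaw = target world angle of tool y (mod pi)"
    o=bot.get_obs();q=R.from_quat(o["tool_rot"]);s=q.inv().apply(np.array(p)-o["eef_pos"])/0.5
    y=q.as_matrix()[:,1];a=np.arctan2(y[1],y[0]);out=[]
    if yaw is not None:
        d=(yaw-a+np.pi/2)%np.pi-np.pi/2; out=-d/np.pi   # tool z down
    return np.round(s,4),out,o["joint_pos"][5]
E
python3 - <<'E'
from h import *
c=grab("scene","s0");print(c.keys(),np.load("pics/s0.npz")["M"].round(3))
c=grab("side","d0");print(np.load("pics/d0.npz")["M"].round(3)); print(c["mtx"]); grab("wrist","w0")
print(bot.get_obs())
E
```

```text
dict_keys(['pixels', 'mtx', 'cam_to_world']) [[-0.208 -0.843  0.496  0.838]
 [ 0.978 -0.173  0.115  0.133]
 [-0.011  0.509  0.861  0.775]
 [ 0.     0.     0.     1.   ]]
[[ 0.992  0.099 -0.083  0.336]
 [-0.129  0.707 -0.695 -0.661]
 [-0.01   0.7    0.714  0.728]
 [ 0.     0.     0.     1.   ]]
[[444.72585781   0.         311.32485056]
 [  0.         444.72585781 204.98769301]
 [  0.           0.           1.        ]]
{'clock': 0.15, 'joint_pos': array([1.10401073e+00, 2.41248014e-01, 4.04186039e-03, 1.33520406e+00,
       8.28271630e-06, 1.57079062e+00]), 'joint_vel': array([-0.00021271, -0.00113228,  0.00368352,  0.00034788,  0.00017433,
        0.00035306]), 'tau': array([ 2.02172841e-04, -3.72634399e+01,  2.52639037e+01,  1.23464569e-02,
        1.01916325e-05,  7.91000161e-06]), 'eef_pos': array([0.22481049, 0.44612084, 0.25561651]), 'tool_rot': array([ 2.31276810e-01,  9.72887653e-01, -7.84105779e-04, -1.90660702e-04]), 'ft_force': array([0.84300525, 1.21101968, 0.71593672]), 'ft_torque': array([0.03255831, 0.00048424, 0.03533115]), 'grasp_force': 0.0, 'grip_width': 0.08530786690000858}
```

View pics/s0.png

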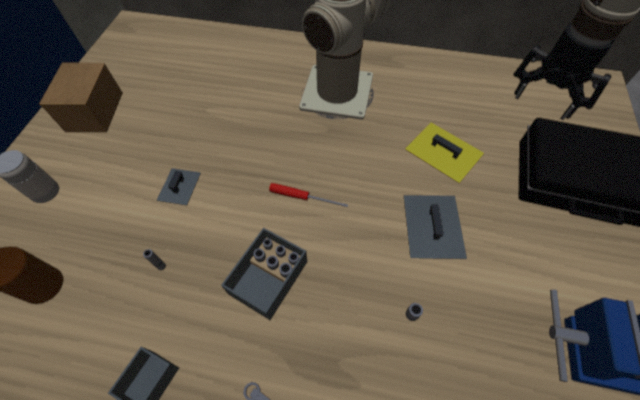

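View pics/d0.png

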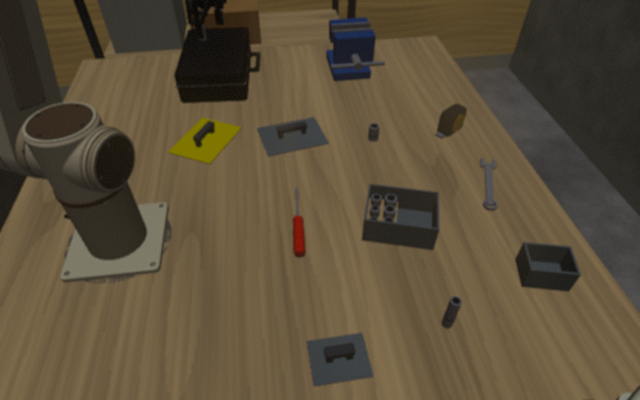

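Socket candidates in the scene view are the short fat one at (414,312), the thin tall one at (154,260) and the six in the insert, so I choose (414,312). Lid candidates are the larger grey one at (436,222), the yellow one at (446,147) and the small grey one at (178,182), so I choose (436,222). The parts box with the insert is at (266,272); the small box at (145,375) is a bystander. One close crop will check these choices.

```bash
python3 - <<'E'
from h import *
i=cv2.imread("pics/s0.png")[180:340,210:480]
cv2.imwrite("pics/c0.png",cv2.resize(i,None,fx=2.96,fy=2.96,interpolation=cv2.INTER_CUBIC))
for n,f,u,v,z in [("sock","s0",414,312,.021),("sock","d0",374,132,.021),("bar","s0",436,221,.036),("bar","d0",292,129,.036)]: print(n,px(f,u,v,z).round(3))
E
```

```text
sock [0.618 0.275 0.021]
sock [0.618 0.273 0.021]
bar [0.406 0.305 0.036]
bar [0.402 0.297 0.036]
```

View pics/c0.png

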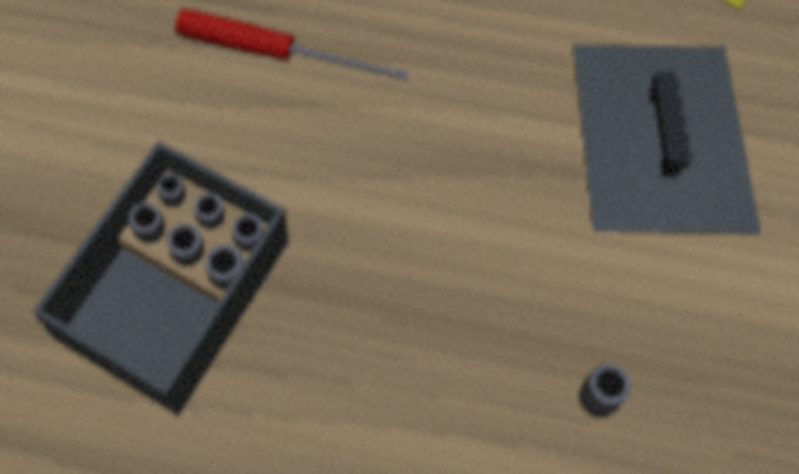

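The crop shows the box rim corners at about (158,144), (287,211), (179,413) and (38,315). The empty half is toward the bottom. The fat hollow socket is at (605,388) and the larger grey lid at (665,138). All three choices hold.

```bash
python3 - <<'E'
from h import *
def P(l,z): return np.array([px("s0",210+u/2.96-.33,180+v/2.96-.33,z)[:2] for u,v in l])
b=P([(158,144),(287,211),(179,413),(38,315)],.065); c=b.mean(0)
x=(b[2]+b[3]-b[0]-b[1]); print("box",b.round(3),c.round(3),"xaxis yaw",np.arctan2(x[1],x[0]),np.linalg.norm(x)/2,np.linalg.norm(b[1]+b[2]-b[0]-b[3])/2)
print("bay",c+.033*x/np.linalg.norm(x))
l=P([(573,46),(724,46),(759,232),(595,231)],.012);x=(l[2]+l[3]-l[0]-l[1]);print("lid",l.mean(0),np.arctan2(x[1],x[0]),np.linalg.norm(x)/2)
# socket: go above, look. tool offset of camera
o=bot.get_obs();print(R.from_quat(o["tool_rot"]).as_matrix().round(3)); print(bot.camera("wrist")["hand_eye"].round(3))
print(rel([.617,.274,.20],0.))
E
```

```text
box [[ 0.517 -0.069]
 [ 0.549  0.036]
 [ 0.7   -0.001]
 [ 0.657 -0.112]] [ 0.606 -0.036] xaxis yaw -0.26621715434207865 0.15111225059358183 0.11459243330940738
bay [ 0.6376547  -0.04507117]
lid [0.40363684 0.30465499] 0.18708970739732123 0.1641759708626702
[[-0.893  0.45  -0.001]
 [ 0.45   0.893 -0.001]
 [ 0.    -0.002 -1.   ]]
[[-0.     0.964  0.267  0.067]
 [ 1.     0.    -0.     0.   ]
 [-0.     0.267 -0.964 -0.118]
 [ 0.     0.     0.     1.   ]]
(array([-0.8553,  0.0456,  0.1114]), np.float64(0.3514142595216442), np.float64(1.570777190734546))
```

```bash
python3 -m pendant '[-0.4,0.02,0,0,0,-0.03,1,-0.855,0.046,0.1,0,0,-0.064,1,-0.855,0.046,0.1,0,0,-0.064,1,-0.855,0.046,0.1,0,0,-0.064,1,-0.855,0.046,0.1,0,0,-0.064,1,-0.855,0.046,0.1,0,0,-0.064,1,-0.855,0.046,0.1,0,0,-0.064,1,-0.855,0.046,0.1,0,0,-0.064,1,-0.855,0.046,0.1,0,0,-0.064,1,-0.855,0.046,0.1,0,0,-0.064,1]'
python3 -m pendant '[-0.01,0,0,0,0,0,1,-0.01,0,0,0,0,0,1,-0.01,0,0,0,0,0,1,-0.01,0,0,0,0,0,1,-0.01,0,0,0,0,0,1,-0.01,0,0,0,0,0,1,-0.01,0,0,0,0,0,1,-0.01,0,0,0,0,0,1,-0.01,0,0,0,0,0,1,-0.01,0,0,0,0,0,1]'
python3 - <<'E'
from h import *
grab("wrist","w1");print(rel([.617,.274,.037],1.305))
E
```

```text
clock: 1.03
eef_pos: [0.6046, 0.2795, 0.2076]
tool_rot: [0.133, 0.991, -0.0, -0.0]
ft_force: [0.8, 0.9, 1.1]
grip_width: 0.0855
grasp_force: 0.0
clock: 1.87
eef_pos: [0.6077, 0.2797, 0.2085]
tool_rot: [0.132, 0.991, 0.0, 0.0]
ft_force: [-0.5, 0.8, -0.2]
grip_width: 0.0854
grasp_force: 0.0
(array([-0.0208, -0.006 ,  0.3429]), np.float64(9.614860508963928e-05), np.float64(0.6967381409914744))
```

View pics/w1.png

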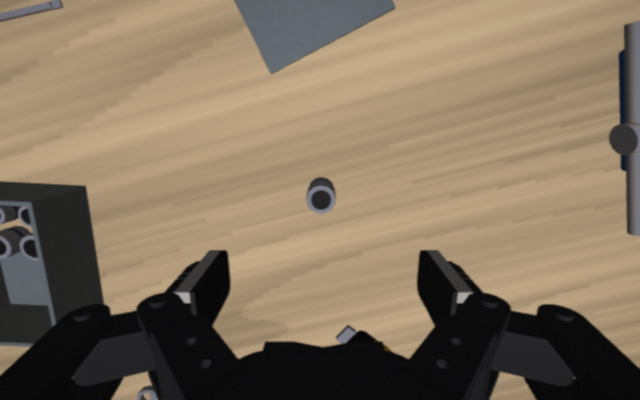

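The wrist view shows the socket's top ring centred at (321,199), with a box corner at the left.

```bash
python3 - <<'E'
from h import *
p=px("w1",321,199,.042);print(p);print(rel([p[0],p[1],.037],1.305))
for n,f,u,v in [("s","s0",415,308),("d","d0",374.5,127)]: print(px(f,u,v,.042))
E
```

```text
[0.61717028 0.27504658 0.042     ]
(array([-0.0206, -0.0039,  0.3429]), np.float64(9.614860508963928e-05), np.float64(0.6967381409914744))
[0.61537726 0.27204697 0.042     ]
[0.61549365 0.26672464 0.042     ]
```

```bash
python3 -m pendant '[-0.021,-0.004,0.08,0,0,0,0.8,-0.021,-0.004,0.16,0,0,0,0.8,-0.021,-0.004,0.22,0,0,0,0.8,-0.021,-0.004,0.27,0,0,0,0.8,-0.021,-0.004,0.32,0,0,0,0.8,-0.021,-0.004,0.347,0,0,0,0.8,-0.021,-0.004,0.347,0,0,0,0.8,-0.021,-0.004,0.347,0,0,0,0,-0.021,-0.004,0.347,0,0,0,0,-0.021,-0.004,0.347,0,0,0,0]'
python3 -m pendant '[0,0,0,0,0,0,0,0,0,0,0,0,0,0,0,0,0,0,0,0,0,0,0,0,0,0,0,0,0,0,-0.03,0,0,0,0,0,0,-0.08,0,0,0,0,0,0,-0.14,0,0,0,0,0,0,-0.2,0,0,0,0,0,0,-0.24,0,0,0,0,0,0,-0.24,0,0,0,0]'
python3 - <<'E'
from h import *
print(rel([.638,-.045,.17],1.305))
E
```

```text
clock: 2.75
eef_pos: [0.6189, 0.2755, 0.037]
tool_rot: [0.132, 0.991, 0.001, 0.002]
ft_force: [1.1, 0.1, -0.4]
grip_width: 0.0325
grasp_force: 0.0
clock: 3.58
eef_pos: [0.6202, 0.2761, 0.1614]
tool_rot: [0.132, 0.991, 0.003, 0.005]
ft_force: [1.4, 0.6, -0.2]
grip_width: 0.0267
grasp_force: 59.0
(array([-0.2031, -0.6102, -0.0198]), np.float64(3.821430204222138e-05), np.float64(0.6845075255622386))
```

```bash
python3 -m pendant '[-0.02,-0.07,-0.02,0,0,0,0,-0.05,-0.15,-0.04,0,0,0,0,-0.075,-0.23,-0.06,0,0,0,0,-0.1,-0.31,-0.06,0,0,0,0,-0.13,-0.39,-0.06,0,0,0,0,-0.155,-0.47,-0.06,0,0,0,0,-0.18,-0.54,-0.06,0,0,0,0,-0.203,-0.61,-0.06,0,0,0,0,-0.203,-0.61,-0.06,0,0,0,0,-0.203,-0.61,-0.06,0,0,0,0]'
python3 - <<'E'
from h import *
grab("wrist","w2");o=bot.get_obs();print(o["eef_pos"],o["grip_width"])
E
```

```text
clock: 4.42
eef_pos: [0.6345, -0.0488, 0.1834]
tool_rot: [0.135, 0.991, 0.0, -0.001]
ft_force: [1.0, -0.6, -1.4]
grip_width: 0.0264
grasp_force: 59.3
[ 0.63463094 -0.0470016   0.18355197] 0.02632387822992333
```

View pics/w2.png

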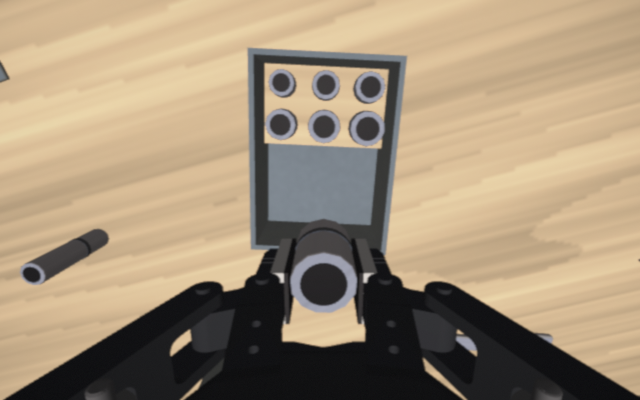

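The wrist view shows the box from above: outer rim corners at about (248,48), (406,57), (386,254) and (251,249). The socket is held at (323,283).

```bash
python3 - <<'E'
from h import *
b=np.array([px("w2",u,v,.065)[:2] for u,v in [(248,48),(406,57),(386,254),(251,249)]])
print(b.round(4))
for k in(0,1): 
    e=b[1]-b[0]; n=[b[1]-b[0],b[3]-b[0]]
print([np.linalg.norm(b[i]-b[i-1]).round(4) for i in range(4)])
yv=b[0]-b[1]; x=b[3]-b[0]; print(np.arctan2(yv[1],yv[0])-np.pi/2,np.arctan2(x[1],x[0]), np.arctan2(*(b[2]-b[1])[::-1]))
r,(w,h),a=cv2.minAreaRect(b.astype(np.float32));print(r,w,h,a)
m=(b[0]+b[1])/2; print("c from -x edge",[m+.075*np.array([np.cos(t),np.sin(t)]) for t in (-.27,-.3)])
E
```

```text
[[ 0.5145 -0.069 ]
 [ 0.549   0.0343]
 [ 0.6901 -0.0111]
 [ 0.6565 -0.1157]]
[np.float64(0.1495), np.float64(0.1089), np.float64(0.1482), np.float64(0.1099)]
-3.464402753778992 -0.31761113953681486 -0.3109794182870912
(0.6021466851234436, -0.04052632302045822) 0.1099100187420845 0.14948977530002594 72.18218994140625
c from -x edge [array([ 0.60403485, -0.03738511]), array([ 0.60340227, -0.03954427])]
```

```bash
python3 -m pendant '[0,-0.006,0.05,0,0,0.016,0,0,-0.006,0.1,0,0,0.016,0,0,-0.006,0.15,0,0,0.016,0,0,-0.006,0.2,0,0,0.016,0,0,-0.006,0.24,0,0,0.016,0,0,-0.006,0.265,0,0,0.016,0,0,-0.006,0.28,0,0,0.016,0,0,-0.006,0.28,0,0,0.016,0,0,-0.006,0.28,0,0,0.016,0.5,0,-0.006,0.28,0,0,0.016,0.5]'
python3 -m pendant '[0,0,0,0,0,0,0.5,0,0,0,0,0,0,0.5,0,0,0,0,0,0,0.5,0,0,-0.05,0,0,0,0.5,0,0,-0.12,0,0,0,0.5,0,0,-0.2,0,0,0,0.5,0,0,-0.28,0,0,0,0.5,0,0,-0.32,0,0,0,0.7,0,0,-0.32,0,0,0,0.7,0,0,-0.32,0,0,0,0.7]'
python3 - <<'E'
from h import *
print(rel([.404,.304,.20],.19+np.pi/2))
E
```

```text
clock: 5.3
eef_pos: [0.6355, -0.0483, 0.0461]
tool_rot: [0.157, 0.988, 0.0, 0.001]
ft_force: [-0.3, -0.1, 0.4]
grip_width: 0.0423
grasp_force: 0.0
clock: 6.13
eef_pos: [0.6357, -0.0493, 0.2074]
tool_rot: [0.157, 0.988, 0.0, 0.003]
ft_force: [-0.4, -0.3, -0.5]
grip_width: 0.0597
grasp_force: 0.0
(array([0.6601, 0.5274, 0.0121]), np.float64(-0.1611505768128409), np.float64(0.23891210701600143))
```

```bash
python3 -m pendant '[0.05,0.04,0,0,0,-0.03,0.7,0.12,0.1,0,0,0,-0.06,0.7,0.19,0.15,0,0,0,-0.09,0.7,0.26,0.2,0,0,0,-0.12,0.7,0.33,0.25,0,0,0,-0.14,0.7,0.39,0.31,0,0,0,-0.161,0.7,0.45,0.36,0,0,0,-0.161,0.7,0.52,0.41,0,0,0,-0.161,0.7,0.58,0.46,0,0,0,-0.161,0.7,0.63,0.5,0,0,0,-0.161,0.7]'
python3 - <<'E'
from h import *
grab("wrist","w3");print(rel([.404,.304,.20],.19+np.pi/2))
i=cv2.imread("pics/w3.png")
E
```

```text
clock: 6.97
eef_pos: [0.4101, 0.2874, 0.203]
tool_rot: [-0.095, 0.995, -0.001, -0.002]
ft_force: [0.6, 1.2, 0.1]
grip_width: 0.0595
grasp_force: 0.0
(array([0.001 , 0.0238, 0.0062]), np.float64(0.0022555022196371404), np.float64(0.4230624131972289))
```

View pics/w3.png

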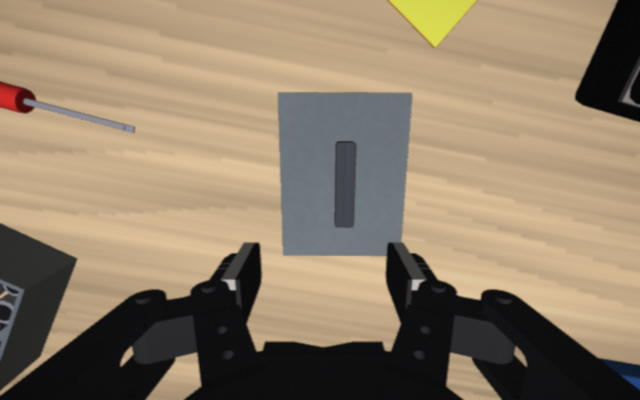

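The larger grey lid fills the middle of the view. The bar runs from (346,142) to (344,227), and the plate corners are (278,93), (412,93), (402,255) and (283,255).

```bash
python3 - <<'E'
from h import *
a=px("w3",346,142,.044);b=px("w3",344,227,.044);print(a,b,(a+b)/2,np.arctan2(*(b-a)[1::-1]),np.linalg.norm(a-b))
l=np.array([px("w3",u,v,.012)[:2] for u,v in [(278,93),(412,93),(402,255),(283,255)]]);c=l.mean(0)
x=l[2]+l[3]-l[0]-l[1];t=np.arctan2(x[1],x[0]);print(c,t,np.linalg.norm(x)/2)
print(rel([*(c+((a+b)/2)[:2])/2,.042],t+np.pi/2))
E
```

```text
[0.36385388 0.29817948 0.044     ] [0.44073133 0.31259328 0.044     ] [0.40229261 0.30538638 0.044     ] 0.1853389863745651 0.0782170047411595
[0.40273928 0.30630904] 0.19206886269868295 0.16390217021891101
(array([0.0015, 0.0269, 0.3222]), np.float64(0.0015969627694894276), np.float64(0.4230624131972289))
```

```bash
python3 -m pendant '[0.001,0.027,0.05,0,0,0.001,0.7,0.001,0.027,0.1,0,0,0.001,0.7,0.001,0.027,0.15,0,0,0.001,0.7,0.001,0.027,0.2,0,0,0.001,0.7,0.001,0.027,0.2,0,0,0.001,0.7,0.001,0.027,0.2,0,0,0.001,0.7,0.001,0.027,0.2,0,0,0.001,0.7,0.001,0.027,0.2,0,0,0.001,0.7,0.001,0.027,0.2,0,0,0.001,0.7,0.001,0.027,0.2,0,0,0.001,0.7]'
python3 - <<'E'
from h import *
o=bot.get_obs();print(o["tool_rot"],rel([.4025,.306,.043],.19+np.pi/2))
E
```

```text
clock: 7.85
eef_pos: [0.4106, 0.3001, 0.1061]
tool_rot: [-0.093, 0.996, 0.001, 0.001]
ft_force: [-0.4, -0.5, -0.0]
grip_width: 0.0599
grasp_force: 0.0
[-9.30509871e-02  9.95660451e-01  6.92029231e-04  1.14052095e-03] (array([0.0141, 0.0144, 0.1263]), np.float64(-0.0011544617365317194), np.float64(0.4447535980173737))
```

```bash
python3 -m pendant '[0.014,0.0144,0,0,0,0,0.7,0.014,0.0144,0.02,0,0,0,0.7,0.014,0.0144,0.05,0,0,0,0.7,0.014,0.0144,0.08,0,0,0,0.7,0.014,0.0144,0.1,0,0,0,0.7,0.014,0.0144,0.115,0,0,0,0.7,0.014,0.0144,0.125,0,0,0,0.7,0.014,0.0144,0.125,0,0,0,0.7,0.014,0.0144,0.125,0,0,0,0.7,0.014,0.0144,0.125,0,0,0,0.7]'
python3 - <<'E'
from h import *
grab("wrist","w4");o=bot.get_obs();print(o["tool_rot"],rel([.4025,.306,.043],.19+np.pi/2))
E
```

```text
clock: 8.68
eef_pos: [0.402, 0.3058, 0.0428]
tool_rot: [-0.093, 0.996, 0.0, 0.0]
ft_force: [-0.1, 0.5, 1.0]
grip_width: 0.0597
grasp_force: 0.0
[-9.31703128e-02  9.95649903e-01  3.89324961e-04  6.42053851e-04] (array([-0.0008,  0.0002, -0.0001]), np.float64(-0.0010785056238800874), np.float64(0.4635943367959391))
```

View pics/w4.png

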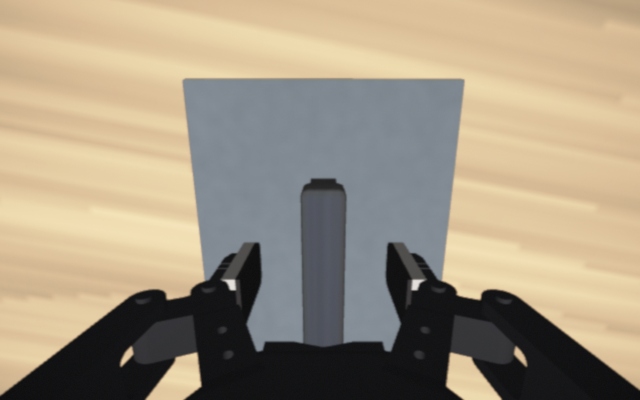

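The bar sits centred between the pads (columns 302–346, pads at 250 and 397). Its far end is at (324,190). Next: close and lift.

```bash
python3 -m pendant '[0,0,0,0,0,0,0,0,0,0,0,0,0,0,0,0,0,0,0,0,0,0,0,0,0,0,0,0,0,0,0,0,0,0,0,0,0,0,0,0,0,0,0,0,0,0,0,0,0,0,0,-0.03,0,0,0,0,0,0,-0.08,0,0,0,0,0,0,-0.14,0,0,0,0]'
python3 -m pendant '[0,0,-0.06,0,0,0,0,0,0,-0.12,0,0,0,0,0,0,-0.18,0,0,0,0,0,0,-0.22,0,0,0,0,0,0,-0.22,0,0,0,0,0,0,-0.22,0,0,0,0,0,0,-0.22,0,0,0,0,0,0,-0.22,0,0,0,0,0,0,-0.22,0,0,0,0,0,0,-0.22,0,0,0,0]'
python3 - <<'E'
from h import *
p=px("w4",324,190,.044)[:2];print("ctr by end",p+.04*np.array([np.cos(.19),np.sin(.19)]))
print(rel([.603,-.040,.20],-.315+np.pi/2)); grab("side","d1")
# box rim in side view
E
```

```text
clock: 9.57
eef_pos: [0.3991, 0.3035, 0.1099]
tool_rot: [-0.093, 0.996, -0.002, -0.003]
ft_force: [1.2, 0.1, -3.7]
grip_width: 0.017
grasp_force: 59.3
clock: 10.4
eef_pos: [0.4009, 0.3049, 0.2206]
tool_rot: [-0.093, 0.996, -0.001, -0.001]
ft_force: [0.2, -0.0, -4.9]
grip_width: 0.0174
grasp_force: 59.4
ctr by end [0.40301307 0.30606656]
(array([-0.2694, -0.7528,  0.0415]), np.float64(0.1596739327101756), np.float64(0.4636571233134196))
```

```bash
python3 - <<'E'
from h import *
i=cv2.imread("pics/d1.png")[170:260,340:460]
cv2.imwrite("pics/c1.png",cv2.resize(i,None,fx=6,fy=6,interpolation=cv2.INTER_CUBIC))
E
```

```text
(no output)
```

View pics/c1.png

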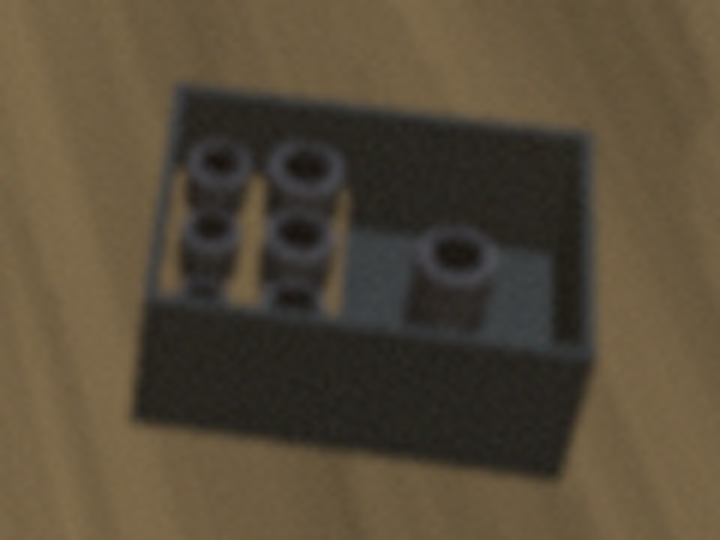

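The side crop shows the socket standing in the empty half at (455,275). The rim corners are (178,85), (593,132), (593,357) and (147,298).

```bash
python3 - <<'E'
from h import *
b=np.array([px("d1",340+u/6-.4,170+v/6-.4,.065)[:2] for u,v in [(178,85),(593,132),(593,357),(147,298)]])
x=b[1]+b[2]-b[0]-b[3];print(b.mean(0),np.arctan2(x[1],x[0]),np.linalg.norm(x)/2)
E
python3 -m pendant '[-0.02,-0.07,0,0,0,0.02,0,-0.045,-0.14,0,0,0,0.04,0,-0.07,-0.21,0,0,0,0.06,0,-0.095,-0.28,0,0,0,0.08,0,-0.12,-0.35,0,0,0,0.1,0,-0.145,-0.42,0,0,0,0.12,0,-0.17,-0.49,0,0,0,0.14,0,-0.195,-0.56,0,0,0,0.16,0,-0.22,-0.63,0,0,0,0.16,0,-0.245,-0.69,0,0,0,0.16,0]'
python3 -m pendant '[0,0,0,0,0,0,0,0,0,0,0,0,0,0,0,0,0,0,0,0,0,0,0,0,0,0,0,0,0,0,0,0,0,0,0,0,0,0,0,0,0,0,0,0,0,0,0,0,0,0,0,0,0,0,0,0,0,0,0,0,0,0,0,0,0,0,0,0,0,0]'
python3 - <<'E'
from h import *
print(bot.get_obs()["grip_width"],rel([.603,-.040,.20],-.315+np.pi/2))
E
```

```text
[ 0.60066615 -0.04173997] -0.31255179175790626 0.1476207783827268
clock: 11.28
eef_pos: [0.5865, -0.0133, 0.2217]
tool_rot: [0.158, 0.987, -0.0, -0.0]
ft_force: [0.7, 0.6, -3.9]
grip_width: 0.0169
grasp_force: 59.8
clock: 12.12
eef_pos: [0.5859, -0.0106, 0.2224]
tool_rot: [0.157, 0.988, 0.0, 0.0]
ft_force: [0.0, -0.0, -4.1]
grip_width: 0.0173
grasp_force: 59.9
0.017263556939269366 (array([-0.0507, -0.0453,  0.0448]), np.float64(-0.00020254176054652052), np.float64(0.29753662465301395))
```

```bash
python3 -m pendant '[-0.025,-0.024,0,0,0,0,0,-0.049,-0.048,0,0,0,0,0,-0.049,-0.048,0.04,0,0,0,0,-0.049,-0.048,0.08,0,0,0,0,-0.049,-0.048,0.12,0,0,0,0,-0.049,-0.048,0.15,0,0,0,0,-0.049,-0.048,0.18,0,0,0,0,-0.049,-0.048,0.19,0,0,0,0,-0.049,-0.048,0.19,0,0,0,0,-0.049,-0.048,0.19,0,0,0,0]'
python3 -m pendant '[0,0,0,0,0,0,0,0,0,0,0,0,0,0,0,0,0,0,0,0,0,0,0,0,0,0,0,0,0,0,0,0,0,0,0,0,0,0,0,0,0,0,0,0,0,0,0,0,0,0,0,0,0,0,0,0,0,0,0,0,0,0,0,0,0,0,0,0,0,0]'
python3 - <<'E'
from h import *
grab("wrist","w5");print(rel([.602,-.041,.10],-.314+np.pi/2))
E
```

```text
clock: 12.95
eef_pos: [0.602, -0.0413, 0.1276]
tool_rot: [0.157, 0.988, 0.0, 0.0]
ft_force: [1.0, -0.2, -3.9]
grip_width: 0.0169
grasp_force: 59.9
clock: 13.78
eef_pos: [0.6018, -0.0413, 0.1273]
tool_rot: [0.157, 0.988, 0.0, -0.0]
ft_force: [-0.4, -0.9, -3.5]
grip_width: 0.0166
grasp_force: 59.9
(array([-0.0003,  0.0007,  0.0545]), np.float64(-0.0006480370546708718), np.float64(0.24755499680776138))
```

View pics/w5.png

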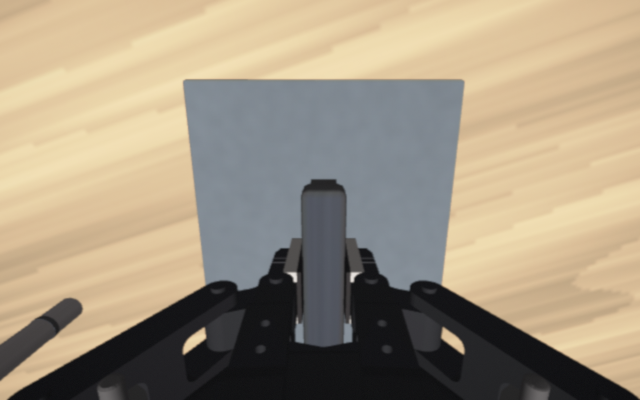

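The lid is held square with the same bar and plate pixels as at the grasp (bar far end at (324,190)), so it has not slipped. I lower it slowly.

```bash
python3 -m pendant '[0,0,0.01,0,0,0,0,0,0,0.02,0,0,0,0,0,0,0.03,0,0,0,0,0,0,0.037,0,0,0,0,0,0,0.044,0,0,0,0,0,0,0.048,0,0,0,0,0,0,0.052,0,0,0,0,0,0,0.052,0,0,0,0,0,0,0.052,0,0,0,0,0,0,0.052,0,0,0,0]'
```

```text
clock: 14.67
eef_pos: [0.602, -0.0413, 0.1015]
tool_rot: [0.157, 0.988, 0.0, 0.0]
ft_force: [-0.2, -0.3, -3.9]
grip_width: 0.017
grasp_force: 60.0
```

```bash
python3 -m pendant '[0,0,0.001,0,0,0,0,0,0,0.002,0,0,0,0,0,0,0.003,0,0,0,0,0,0,0.003,0,0,0,0,0,0,0.003,0,0,0,0,0,0,0.003,0,0,0,0,0,0,0.003,0,0,0,0,0,0,0.003,0,0,0,0,0,0,0.003,0,0,0,0,0,0,0.003,0,0,0,0]'
```

```text
clock: 15.5
eef_pos: [0.6018, -0.0413, 0.0998]
tool_rot: [0.157, 0.988, -0.0, 0.0]
ft_force: [0.1, 0.5, -3.7]
grip_width: 0.0167
grasp_force: 60.0
```

```bash
python3 -m pendant '[0,0,0.001,0,0,0,0,0,0,0.002,0,0,0,0,0,0,0.002,0,0,0,0,0,0,0.002,0,0,0,0.6,0,0,0.002,0,0,0,0.6,0,0,0.002,0,0,0,0.6,0,0,0.002,0,0,0,0.6,0,0,0.002,0,0,0,0.6,0,0,0.002,0,0,0,0.6,0,0,0.002,0,0,0,0.6]'
python3 -m pendant '[0,0,-0.02,0,0,0,0.6,0,0,-0.06,0,0,0,0.6,0,0,-0.12,0,0,0,0.6,0,0,-0.18,0,0,0,0.6,0,0,-0.24,0,0,0,0.6,0.03,0,-0.3,0,0,0,0.6,0.1,0,-0.32,0,0,0,0.6,0.15,0,-0.32,0,0,0,0.6,0.15,0,-0.32,0,0,0,0.6,0.15,0,-0.32,0,0,0,0.6]'
python3 - <<'E'
from h import *
a=grab("scene","s2");b=grab("side","d2")
f=lambda n,y,x:cv2.resize(cv2.imread(f"pics/{n}.png")[y:y+100,x:x+110],None,fx=3.6,fy=4*.9,interpolation=cv2.INTER_CUBIC)
cv2.imwrite("pics/c2.png",np.hstack([f("s2",215,210),f("d2",155,345)]))
E
```

```text
clock: 16.33
eef_pos: [0.6018, -0.0413, 0.0987]
tool_rot: [0.157, 0.988, 0.0, -0.0]
ft_force: [-0.2, -0.9, 0.6]
grip_width: 0.0513
grasp_force: 0.0
clock: 17.17
eef_pos: [0.5298, -0.0176, 0.2603]
tool_rot: [0.157, 0.988, 0.0, 0.001]
ft_force: [1.2, 0.1, -0.1]
grip_width: 0.0514
grasp_force: 0.0
```

View pics/c2.png

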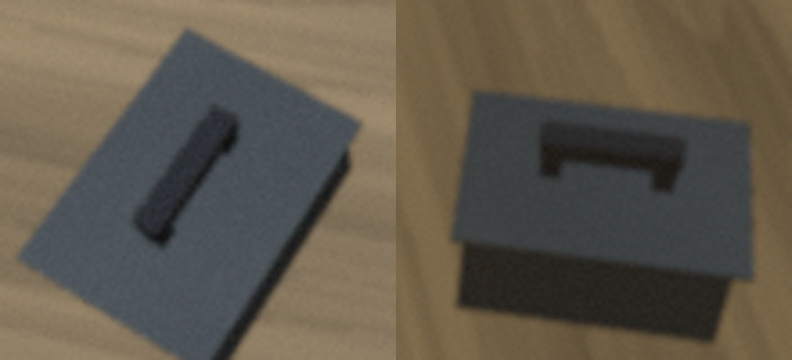

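Both views show the lid lying square and flat on the box. In the side panel its plate corners are at (474,92), (750,122), (752,278) and (453,240). The arm is clear, so I hand in.

```bash
python3 - <<'E'
from h import *
b=np.array([px("d2",345+(u-396)/3.6-.4,155+v/3.6-.4,.069)[:2] for u,v in [(474,92),(750,122),(752,278),(453,240)]])
x=b[1]+b[2]-b[0]-b[3];c=b.mean(0);print(c,np.arctan2(x[1],x[0]),[np.linalg.norm(b[i]-b[i-1]).round(3) for i in range(4)])
if np.hypot(*(c-[.602,-.041]))<.008: print(bot.job_done())
E
```

```text
[ 0.60100567 -0.04353222] -0.3058674624694365 [np.float64(0.124), np.float64(0.164), np.float64(0.125), np.float64(0.162)]
the job is handed in; nothing more can be done
None
```

I put the short, fat socket in the empty half of the parts box, closed the box with the larger grey lid, and handed the job in at about 17 s of the 58 s allowed; the final pictures show the lid flat and square, within about 3 mm of the box's centre, but the hand-in returned no verdict.

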